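Dock the recipe tablet on its sloped charging stand

TASK

Take the recipe tablet out of the upright rack and set it gently on the sloped charging stand: foot on the narrow ledge behind its lip, centred, leaning flat on the back rest with the screen facing out. Then press it down along the slope until the ledge has gone fully home, and let go; do not let it drop or topple against the stand, and leave the wooden board in the rack and the other things on the counter alone.

Things in the scene. Friction and masses are not known exactly. Their poses are not given: they have to be found in the camera images.
- tablet: Recipe tablet in a black case, a rigid plate 10 mm thick (x) by 210 mm wide (y) by 145 mm high (z), about 0.36 kg. Origin: centre of its lower long edge face (the foot). z points up the tablet, y along its width, x out of the screen. It starts standing upright in one of the two slots of the rack, foot 12 mm above the counter.
- tablet_screen (a point): Centre of the tablet's screen face: 5 mm in front (+x) of and 72.5 mm above the tablet's origin.
- rack: Fixed wooden rack, 130 x 140 mm base 12 mm thick, origin under the centre of its base. Two slots run along its y axis, at x = -40 and +40 mm; each is 14 mm wide between walls 6 mm thick whose tops are 52 mm above the counter. One slot holds the tablet, the other the wooden board (either way).
- board: Light wooden breakfast board, a plate 10 mm thick (x), 170 mm wide (y), 150 mm high (z), standing in the other slot of the rack. Origin at the centre of its foot. Must stay where it is.
- stand: Fixed aluminium charging stand, base 150 (x) by 130 mm (y), origin on the counter under it. Its front looks to its +x; the flat back rest, 110 mm wide, leans back 30 degrees from vertical (top towards -x). The rest's face meets the raised ledge at (15, 0, 60) mm in this frame and ends 75 mm up the slope from there, leaving the tablet's upper part free for fingers on both sides.
- dock_ledge (a point): Middle of the sliding ledge's top, where it meets the rest's face; moves with it. z up the slope (30 degrees from vertical), x square out of the rest (forward and up), y along the ledge. Ledge 110 mm wide, square to the rest, 15 mm clear depth (x) up to a lip 8 mm high, 5 mm thick. The docked tablet's axes are parallel to these, its origin about 5 mm out along x.
- dock (a joint): Travel of the ledge down the slope: 0 raised, 0.010 m fully home (hard stop). Starts within 1 mm of raised. Moves stiffly, with a friction of about 8 N and no spring: the tablet's weight alone does not move it, and it stays where it is pushed.
- jar: Small glass jar with white cap, 56 mm across, 75 mm high, on the counter. Bystander, origin at its underside.
- cutter: Star-shaped steel biscuit cutter, about 84 mm across, 22 mm high, on the counter. Bystander, origin at its underside.
- bowl: White bowl, 120 mm across, 55 mm high, on the counter. Bystander, origin at its underside.

How it is judged:
At the end, for the whole second after the job is handed in: Tablet still and released, foot on the ledge behind the lip (4 mm), centred within 12 mm, screen out, within 5 degrees of flat on the rest and 4 of level along the ledge; ledge at least 8 of its 10 mm home; board moved under 20 mm, jar, cutter and bowl under 30 mm (value of joint dock above 0.008 m and y of tablet in the frame of dock_ledge between -0.012 and 0.012 m and z of tablet in the frame of dock_ledge between -0.004 and 0.004 m and x of tablet in the frame of dock_ledge between 0.002 and 0.013 m and x of tablet_screen in the frame of dock_ledge above 0.007 m and angle between the z axis of tablet and the z axis of dock_ledge, either way round below 0.09 rad and angle between the y axis of tablet and the y axis of dock_ledge, either way round below 0.07 rad and linear speed of tablet below 0.02 m/s and angular speed of tablet below 0.1 rad/s and distance of board from where it was at the start of the episode below 0.02 m and distance of each of jar, cutter, bowl from where it was at the start of the episode below 0.03 m); the robot touches nothing.
It fails at once if the tablet topples against the stand (turns faster than 3.5 rad/s with its foot within 30 mm of the ledge point) (distance between tablet and dock_ledge below 0.03 m and angular speed of tablet above 3.5 rad/s).
It fails at once if the tablet is dropped onto the stand (faster than 0.4 m/s with its foot within 30 mm of the ledge point) (distance between tablet and dock_ledge below 0.03 m and linear speed of tablet above 0.4 m/s).
It fails at once if the tablet is slammed or forced onto the stand with more than 120 N (contact force between tablet and stand above 120 N).
It fails at once if the wooden board is knocked or pulled out of the rack (distance of board from where it was at the start of the episode above 0.04 m).
It also fails if it takes over 42 s, if anything falls off the work surface, if the arm or the gripper's body presses on something with over 40 N, if the wrist force passes 120 N, or if a joint passes its speed limit or range.

ROBOT

A 6-joint arm with a two-finger parallel gripper is mounted at the origin on the work surface. World frame = base frame: x ahead of the robot, y to its left, z up, the work surface at z = 0. Lengths are in m, angles in rad, forces in N, time in s.
With the tool pointing down it reaches from about 0.325 to 0.9 m from the base axis. Payload 6.1 kg.
Tool frame: the origin (TCP) lies at the very end of the fingers, on their centre line; the grasp point (between the pads) lies 19 mm behind it; z points along the fingers, y is the line along which they close (so a half turn about z gives the same grasp; the last joint's range is limited). The gripper opens to 87 mm and grips with 3 to 60 N. Pads are 19 mm wide; open, the fingers measure 117 mm over their backs; the gripper's body (75 mm by 190 mm) begins 51 mm behind the grasp point.
Start: joints at [-1.388, 0.22, 1.526, -0, 1.395, -0.126], TCP at [0.19, -0.595, 0.223] pointing down, gripper open.
Joint ranges: [-2.98, 2.98], [-0.91, 2.08], [0.09, 2.57], [-1.24, 4.39], [0.2, 2.65], [-2.68, 2.68]. Speed limits (rad/s): [2.57, 2.57, 3.01, 3.14, 3.14, 3.14].

INTERFACE

Orientations are given as a rotation vector (axis times angle).
In Python, from workcell import telemetry, get_image, camera_model, env, regions_of, spot_point gives the robot as it stands. The module is installed in compiled form; this text tells all that it offers.
- The arm moves only by the shell command python3 -m handwheel 'ROWS'. ROWS is JSON, one flat list of numbers, 7 for each row, row after row: the shift along the tool's x, y, z in mm, then the turn, a rotation vector about the tool's x, y, z in rad, then the finger opening in mm, from 0 to 87. A call has 1 to 5 rows; each row shifts and turns the commanded pose from where the row before left it, along the tool's axes as they then stand; what a row does not reach is not made up. A row lasts 1/8 s, in which the tool goes at most 62.5 mm and 10.7 degrees, less where a joint would pass 70% of its speed; a pose out of reach is approached as far as the arm can. A call with a gripper value outside its range is refused whole. The fingers move at their own pace and stop on an object; the grip force is fixed at half the most. Time passes only in rows, so rows that do not move let the fingers close. It gives the time, the measured TCP pose, the force, the opening and the grip force at its end, in the units of the state.
- telemetry.read_state(): the state, without advancing time (a new reading comes with each control period).
- get_image(name): name is "scene" or "top" or "wrist"; returns (picture, depth): 384x512x3 uint8, red, green, blue; 384x512 float32, m along the optical axis (not along the pixel's ray), 0 where there is no reading.
- camera_model(name): a dict with "fovy" (degrees; the focal length in pixels is half the picture's height over the tangent of half this angle, whatever the lens; pixels are square), "cx", "cy" (the principal point, pixels), "R" (3x3) and "t" (3): a world point X has camera coordinates R X + t. Camera axes: x right, y down, z forward; pixel columns grow to the right and rows downward; lengths in m; the calibration is good to about 2 mm. A picture is of the moment at which its call begins: read the wrist's pose just before it. camera_model takes no time and is no camera call; for the wrist camera it gives the pose at the moment of the call.
- env.finish_job(): hands the job in; it is judged then, once.
Trained networks look in the newest picture that a camera, given by its name, has taken for a name from the list of things; names that differ only in an ending like _2 or _b are one class to them, and where a whole thing is asked for, a point or a joint stands for the part that bears it (a point fixed in the world has none). Each returns a list of dicts, best first, with "p" (0 to 1); they miss things now and then, are a little off and sometimes report something else, mostly with a low value. They report only what shows in the picture. A call takes as long as a camera call.
- regions_of(label, camera): "pixels" (384x512 bool, what is visible of it) and "pixel" ([column, row] in pixels, amid what is visible of it).
- spot_point(label, camera): "pixel" ([column, row] in pixels: a listed point, or the origin of a listed thing).
The state is a dict: "time": time; "qpos": joint angles; "dq": joint speeds; "tau": joint torques, N m; "ee_pos": TCP position; "tcp_rot": TCP orientation; "contact_force": force on the tool from outside, world axes, zero at the start; "wrist_torque": the same for the moment, N m; "width": finger opening in m; "grip_force": force on a finger pad.
Only numpy, scipy, OpenCV 4.12 (cv2) and the standard library are available. Lean on these libraries where they do the work, as an engineer would, in place of code of your own. Each camera call takes 0.05 s, during which the arm holds its last target. There are 200 camera calls.

## Working session

There is one attempt and no reset: what is moved stays moved. The work goes in short steps, Python scripts to look and compute and a shell command to move; the robot and the scene stay as the last step left them, time stands still between calls to the robot, and variables do not carry over. Pictures are saved under pics/ and viewed, at most 10 in all, crops included, and the job is handed in when it is done.

```bash
mkdir -p pics
cat > h.py <<'E'
import numpy as np, cv2
from scipy.spatial.transform import Rotation as Ro
from workcell import telemetry, get_image, camera_model, env, regions_of, spot_point
def cloud(d,m):
    f=d.shape[0]/2/np.tan(np.radians(m["fovy"])/2)
    v,u=np.indices(d.shape)
    P=np.stack([(u-m["cx"])*d/f,(v-m["cy"])*d/f,d],-1)
    return (P-np.array(m["t"]))@np.array(m["R"])
def save(n,im,s=1.0): cv2.imwrite("pics/"+n,cv2.resize(im[...,::-1],None,fx=s,fy=s))
E
python3 - <<'E'
from h import *
np.set_printoptions(precision=3,suppress=True)
ims=[]
for c in ("scene","top"):
    m=camera_model(c); im,d=get_image(c); W=cloud(d,m); np.savez(c,im=im,d=d,W=W)
    save(c+".png",im,1.5)
    print(c,m["fovy"],"cam",-np.array(m["R"]).T@m["t"])
    for l in ("tablet","rack","board","stand","jar","cutter","bowl"):
        for r in regions_of(l,c)[:2]:
            if r["p"]<.3: continue
            p=W[r["pixels"]&(d>0)]
            print(l,round(r["p"],2),r["pixel"],len(p),np.median(p,0),p.min(0),p.max(0))
print(telemetry.read_state()["time"])
E
```

```text
scene 42.266667100118 cam [1.515 0.081 0.756]
tablet 0.96 [340.6, 190.9] 3927 [0.539 0.218 0.103] [ 0.289  0.113 -0.004] [0.565 0.355 0.161]
rack 0.79 [339.3, 220.4] 1191 [0.549 0.215 0.023] [ 0.511  0.144 -0.002] [0.575 0.281 0.055]
board 0.97 [346.9, 156.7] 1401 [0.458 0.232 0.14 ] [ 0.137  0.146 -0.005] [0.548 0.377 0.166]
stand 0.78 [160.6, 207.7] 3214 [ 0.553 -0.217  0.048] [ 0.408 -0.307 -0.002] [ 0.618 -0.144  0.126]
stand 0.59 [346.7, 159.8] 1371 [0.459 0.233 0.141] [ 0.142  0.146 -0.002] [0.552 0.363 0.166]
jar 0.71 [248.8, 176.5] 623 [ 0.411 -0.015  0.048] [ 0.238 -0.052 -0.005] [0.425 0.011 0.079]
cutter 0.57 [235.1, 233.4] 450 [ 0.602 -0.029  0.013] [ 0.551 -0.065 -0.004] [0.635 0.007 0.025]
bowl 0.95 [220.7, 277.4] 2156 [ 0.764 -0.041  0.032] [ 0.729 -0.097  0.001] [0.847 0.02  0.058]
top 48.185321408954884 cam [0.465 0.021 0.998]
tablet 0.93 [161.0, 203.8] 740 [0.533 0.215 0.157] [ 0.506  0.113 -0.001] [0.581 0.374 0.162]
rack 0.82 [173.6, 223.5] 2428 [0.498 0.223 0.014] [ 0.418  0.145 -0.002] [0.572 0.303 0.165]
board 0.58 [160.1, 238.8] 713 [0.456 0.223 0.161] [0.433 0.146 0.   ] [0.479 0.319 0.168]
stand 0.62 [368.9, 203.4] 3849 [ 0.525 -0.215  0.015] [ 0.447 -0.307 -0.002] [ 0.615 -0.144  0.13 ]
jar 0.73 [287.8, 89.8] 2086 [ 0.799 -0.039  0.025] [ 0.728 -0.096  0.001] [0.845 0.021 0.061]
jar 0.67 [277.0, 264.2] 522 [ 0.396 -0.014  0.076] [ 0.368 -0.041  0.011] [0.421 0.012 0.081]
cutter 0.62 [291.9, 181.2] 155 [ 0.59 -0.04  0.02] [ 0.563 -0.062 -0.003] [0.633 0.012 0.027]
bowl 0.74 [285.1, 89.1] 2161 [ 0.799 -0.041  0.025] [ 0.728 -0.105 -0.003] [0.87  0.021 0.061]
0.8
```

View pics/scene.png

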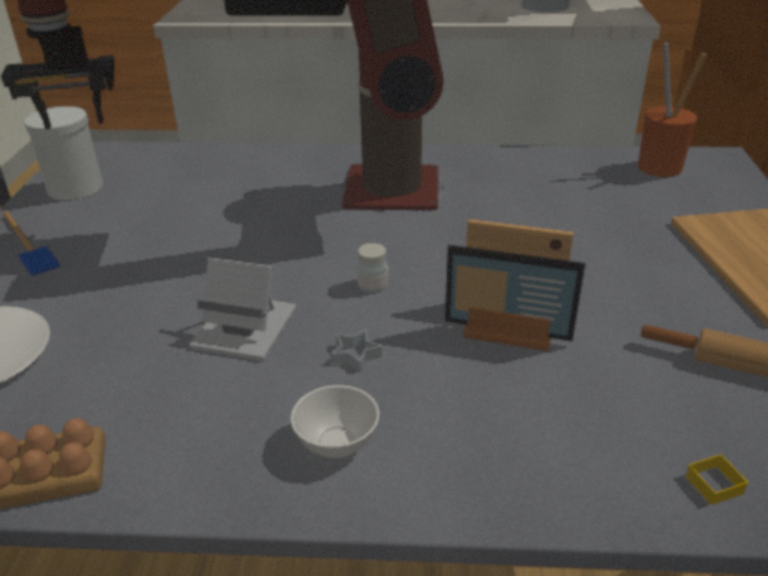

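View pics/top.png

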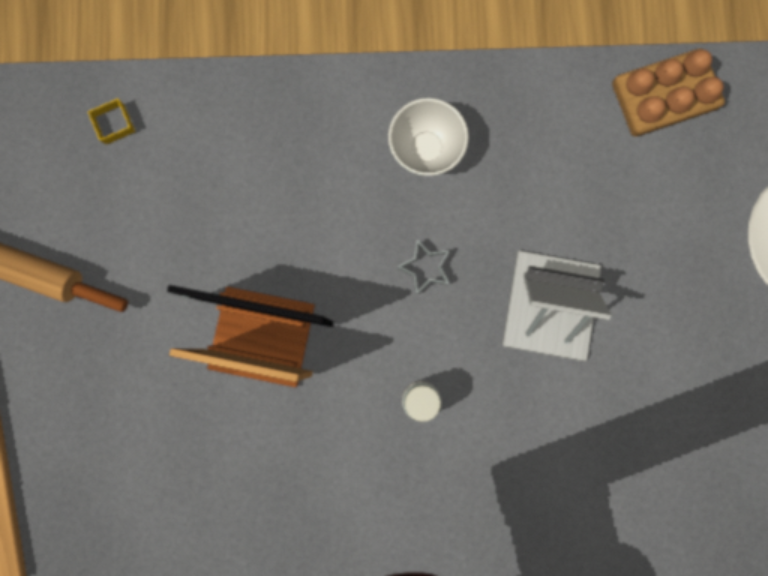

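Scene view: the tablet is in the front slot with its screen towards +x (scene px ~(513,290)), the board is behind it, and the stand is at ~(240,305), front towards +x. The top view agrees: tablet edge from (170,288) to (332,323), stand base around (555,305). Next I'll measure the yaws and planes.

Run:
```python
from h import *
np.set_printoptions(precision=4,suppress=True)
def plane(p,it=400,tol=.003):
    rng=np.random.default_rng(0);best=None
    for _ in range(it):
        a,b,c=p[rng.choice(len(p),3,replace=False)];n=np.cross(b-a,c-a);L=np.linalg.norm(n)
        if L<1e-7: continue
        i=abs((p-a)@(n/L))<tol
        if best is None or i.sum()>best.sum(): best=i
    q=p[best];c=q.mean(0);n=np.linalg.svd(q-c,full_matrices=False)[2][2]
    return c,n*np.sign(n[0]),q
Ws={c:np.load(c+".npz")["W"] for c in("scene","top")}
def box(W,lo,hi): return W[np.all((W>lo)&(W<hi),-1)]
# tablet
for c in Ws:
    W=Ws[c]
    p=box(W,[.48,.09,.06],[.60,.34,.18])
    if c=="scene":
        ce,n,q=plane(p); print("tablet face",ce,n,"yaw",np.arctan2(n[1],n[0]),len(q),q.min(0),q.max(0))
        ce,n,q=plane(box(W,[.42,.1,.13],[.475,.34,.18])); print("board face",ce,n,"yaw",np.arctan2(n[1],n[0]))
    for nm,lo,hi in(("tab",[.49,.09,.145],[.59,.34,.175]),("board",[.42,.09,.15],[.487,.34,.18])):
        q=box(W,lo,hi).astype(np.float32); r=cv2.minAreaRect(q[:,:2].copy()); print(c,nm,"top",r,"z",np.median(q[:,2]),len(q))
    # stand
    q=box(W,[.42,-.33,.006],[.65,-.11,.022]).astype(np.float32); print(c,"base",cv2.minAreaRect(q[:,:2].copy()),np.median(q[:,2]))
    p=box(W,[.42,-.33,.03],[.65,-.11,.15]); ce,n,q=plane(p,tol=.002); print(c,"rest",ce,n,"tilt",np.degrees(np.arcsin(n[2])),"yaw",np.arctan2(n[1],n[0]),len(q),q.min(0),q.max(0))
s=telemetry.read_state(); print(Ro.from_rotvec(s["tcp_rot"]).as_matrix(),s["ee_pos"])
```

```text
tablet face [0.5389 0.2174 0.1109] [ 0.9747 -0.2234  0.0028] yaw -0.22533375765226876 2844 [0.5121 0.1129 0.06  ] [0.5638 0.3177 0.1599]
board face [0.4577 0.2236 0.1473] [ 0.9759 -0.2175  0.0181] yaw -0.21927574458769153
scene tab top ((0.5354436635971069, 0.21565528213977814), (0.20891374349594116, 0.018262239173054695), 77.42549896240234) z 0.1534329 605
scene board top ((0.4566333293914795, 0.22912177443504333), (0.16954867541790009, 0.017551511526107788), 75.0226058959961) z 0.15872782 429
scene base ((0.531716525554657, -0.22121620178222656), (0.13095563650131226, 0.15301784873008728), 78.10983276367188) 0.012060178
scene rest [ 0.541  -0.2228  0.0834] [ 0.8458 -0.18    0.5022] tilt 30.14281890101929 yaw -0.2097377458428226 1026 [ 0.5063 -0.2827  0.0334] [ 0.5784 -0.1666  0.1254]
top tab top ((0.534140944480896, 0.216271311044693), (0.21020835638046265, 0.011165032163262367), 77.32288360595703) z 0.15777141 557
top board top ((0.45529070496559143, 0.2295098900794983), (0.1690143197774887, 0.01038979273289442), 76.82540893554688) z 0.16264023 489
top base ((0.5381612777709961, -0.21881365776062012), (0.21074309945106506, 0.2177639901638031), 89.04166412353516) 0.012934911
top rest [ 0.5362 -0.221   0.0945] [ 0.8411 -0.1747  0.512 ] tilt 30.795580925100634 yaw -0.20476233713339112 840 [ 0.5042 -0.2801  0.0359] [ 0.5794 -0.1649  0.129 ]
[[ 0.9527  0.3039  0.    ]
 [ 0.3039 -0.9527 -0.0001]
 [ 0.      0.0001 -1.    ]] [ 0.19   -0.5954  0.2226]
```

```bash
python3 -m handwheel '[0,0,-15,0,0,-0.173,70, 0,0,-15,0,0,-0.173,70, 0,0,-15,0,0,-0.173,70, 0,0,-15,0,0,-0.173,70, 0,0,-15,0,0,-0.173,70]'; python3 -m handwheel '[0,0,-5,0,0,-0.175,70, 55,10,0,0,0,0,70, 55,10,0,0,0,0,70, 55,10,0,0,0,0,70, 55,10,0,0,0,0,70]'; python3 -m handwheel '[55,10,0,0,0,0,70, 55,10,0,0,0,0,70, 55,10,0,0,0,0,70, 55,10,0,0,0,0,70, 55,10,0,0,0,0,70]'
cat >> h.py <<'E'
np.set_printoptions(precision=4,suppress=True)
def todo(p,R):
    s=telemetry.read_state(); R0=Ro.from_rotvec(s["tcp_rot"]).as_matrix()
    print("t",s["time"],"pos",s["ee_pos"],"q",np.array(s["qpos"]),"F",np.array(s["contact_force"]),"w",s["width"],s["grip_force"])
    print("shift mm",R0.T@(np.array(p)-s["ee_pos"])*1e3,"turn",Ro.from_matrix(R0.T@R).as_rotvec())
def frame(yaw,tilt=0):  # tool: x along thing's y, y along thing's x, z down the thing
    return (Ro.from_euler("z",yaw)*Ro.from_euler("y",-tilt)).as_matrix()@np.array([[0,1,0],[1,0,0],[0,0,-1.]])
E
python3 -c "
from h import *
todo([.5345,.216,.30],frame(-.2225))"
```

```text
time: 1.42
ee_pos: [0.19, -0.5954, 0.298]
tcp_rot: [2.611, 1.747, 0.0]
contact_force: [-0.1, 0.1, -0.3]
width: 0.0701
grip_force: 0.0
time: 2.05
ee_pos: [0.2779, -0.388, 0.3026]
tcp_rot: [2.454, 1.961, 0.0]
contact_force: [1.1, 0.5, 0.4]
width: 0.0704
grip_force: 0.0
time: 2.68
ee_pos: [0.3872, -0.1307, 0.3029]
tcp_rot: [2.453, 1.96, 0.001]
contact_force: [0.4, 0.2, 0.4]
width: 0.0699
grip_force: 0.0
t 2.675 pos [ 0.3872 -0.1307  0.3029] q [-0.5193 -0.3663  1.9324  0.      1.5741 -0.2969] F [0.4143 0.1731 0.3638] w 0.06990602884867815 0.0
shift mm [370.7027  67.237    2.8877] turn [0.0014 0.0004 0.0002]
```

```bash
python3 -m handwheel '[53,9,0,0,0,0,70, 53,9,0,0,0,0,70, 53,9,0,0,0,0,70, 53,10,0,0,0,0,70, 53,10,0,0,0,0,70]' >/dev/null; python3 -m handwheel '[53,10,0,0,0,0,70, 53,10,0,0,0,0,70, 0,0,0,0,0,0,70]'
python3 - <<'E'
from h import *
todo([.5345,.216,.30],frame(-.2225))
m=camera_model("wrist");im,d=get_image("wrist");save("wrist1.png",im,1);W=cloud(d,m)
for r in regions_of("tablet","wrist")[:1]:
    p=W[r["pixels"]&(d>0)]; p=p[(p[:,2]>.145)&(p[:,2]<.17)].astype(np.float32); print(r["p"],len(p),np.median(p,0),cv2.minAreaRect(p[:,:2].copy()))
for nm,lo,hi in(("tab",[.49,.09,.145],[.59,.34,.175]),("board",[.42,.09,.15],[.487,.34,.18])):
    q=W[np.all((W>lo)&(W<hi),-1)].astype(np.float32)
    if len(q)>5: print(nm,cv2.minAreaRect(q[:,:2].copy()),np.median(q,0),len(q))
E
```

```text
time: 3.68
ee_pos: [0.534, 0.2178, 0.3015]
tcp_rot: [-2.449, -1.966, 0.001]
contact_force: [-0.8, -0.9, -0.5]
width: 0.0702
grip_force: 0.0
t 3.675 pos [0.534  0.2178 0.3015] q [0.2501 0.0658 1.5513 0.0008 1.5258 0.4681] F [-0.8476 -0.883  -0.5013] w 0.07015104788678359 0.0
shift mm [-1.6691  0.9069  1.4548] turn [-0.0015 -0.0001  0.0045]
0.94 1912 [0.5395 0.2422 0.1573] ((0.5375986099243164, 0.2332381308078766), (0.17314355075359344, 0.010385924950242043), 76.97713470458984)
tab ((0.5375816822052002, 0.2331649661064148), (0.17329376935958862, 0.010385924950242043), 76.97713470458984) [0.5395 0.2421 0.1573] 1917
board ((0.4599759578704834, 0.2512626349925995), (0.12483160942792892, 0.011049431748688221), 76.88410949707031) [0.4624 0.2578 0.1621] 1687
```

View pics/wrist1.png

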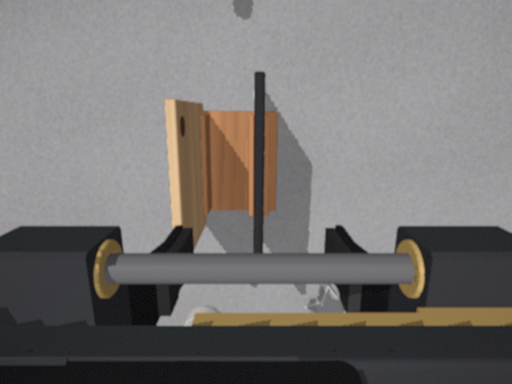

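The wrist view shows the tablet's top edge at column ~260, vertical and midway between the fingers, with the board clear on the left. I'm going down now, then closing.

```bash
python3 -m handwheel '[-2,0.5,40,0,0,0,70, 0,0,40,0,0,0,70, 0,0,40,0,0,0,70, 0,0,40,0,0,0,70, 0,0,31,0,0,0,70]'>/dev/null; python3 -m handwheel '[0,0,0,0,0,0,70, 0,0,0,0,0,0,30, 0,0,0,0,0,0,20, 0,0,0,0,0,0,0, 0,0,0,0,0,0,0]';python3 -m handwheel '[0,0,0,0,0,0,0, 0,0,0,0,0,0,0]'
python3 -c "
from h import *
todo([.534,.216,.11],frame(-.225))"
```

```text
time: 5.03
ee_pos: [0.5342, 0.2128, 0.1122]
tcp_rot: [2.453, 1.962, 0.002]
contact_force: [0.2, -0.2, -0.1]
width: 0.038
grip_force: 0.0
time: 5.28
ee_pos: [0.5337, 0.2127, 0.1115]
tcp_rot: [-2.454, -1.962, 0.0]
contact_force: [-0.7, 0.1, -0.0]
width: 0.0176
grip_force: 0.0
t 5.275 pos [0.5337 0.2127 0.1115] q [ 0.242   0.2061  1.7612 -0.      1.1745  0.4639] F [-0.6538  0.0511 -0.0314] w 0.01757700434762764 0.0
shift mm [ 3.2535 -0.4604  1.4889] turn [-0.0001  0.0001  0.0031]
```

```bash
python3 -m handwheel '[3,0,0,0,0,0.003,14, 0,0,0,0,0,0,0, 0,0,0,0,0,0,0, 0,0,0,0,0,0,0, 0,0,0,0,0,0,0]'
python3 -c "
from h import *
todo([.534,.216,.11],frame(-.225))"; python3 -m handwheel '[0,0,-15,0,0,0,0, 0,0,-25,0,0,0,0, 0,0,-40,0,0,0,0, 0,0,-30,0,0,0,0, 0,0,0,0,0,0,0]'
python3 - <<'E'
from h import *
todo([.534,.216,.22],frame(-.225))
im,d=get_image("scene");save("lift.png",im,1.2)
W=cloud(d,camera_model("scene"))
r=regions_of("tablet","scene")[0];p=W[r["pixels"]&(d>0)]
s=telemetry.read_state();R=Ro.from_rotvec(s["tcp_rot"]).as_matrix();q=(p-s["ee_pos"])@R
q=q[abs(q[:,1])<.03];print(len(q),np.percentile(q,[1,50,99],0))
c=q.mean(0);print("normal in tool",np.linalg.svd(q-c,full_matrices=False)[2][2]);print(cv2.minAreaRect(q[:,[0,2]].astype(np.float32)))
E
```

```text
time: 5.9
ee_pos: [0.5345, 0.2158, 0.1115]
tcp_rot: [-2.457, -1.958, -0.0]
contact_force: [-0.3, 1.5, -1.6]
width: 0.0098
grip_force: 30.0
t 5.9 pos [0.5345 0.2158 0.1115] q [0.2467 0.21   1.7566 0.0003 1.1749 0.4716] F [-0.2727  1.5275 -1.5728] w 0.00979112504564468 29.9942393344827
shift mm [ 0.1185 -0.5275  1.5034] turn [ 0.     -0.0003  0.    ]
time: 6.52
ee_pos: [0.5363, 0.2159, 0.2252]
tcp_rot: [2.455, 1.956, 0.009]
contact_force: [0.5, 0.7, -3.5]
width: 0.0094
grip_force: 30.0
t 6.525 pos [0.5363 0.2159 0.2252] q [ 0.2465  0.1023  1.6544 -0.0002  1.3786  0.4716] F [ 0.4882  0.6963 -3.5166] w 0.009437351585972106 29.993864251300693
shift mm [-0.458  -2.2969  5.1527] turn [ 0.0057 -0.0027 -0.0001]
5063 [[-0.1015  0.002  -0.0501]
 [ 0.0093  0.0077  0.0219]
 [ 0.1039  0.0121  0.0927]]
normal in tool [-0.0019 -1.      0.0071]
((0.0009109377861022949, 0.02212313562631607), (0.14821745455265045, 0.20986174046993256), 89.87455749511719)
```

View pics/lift.png

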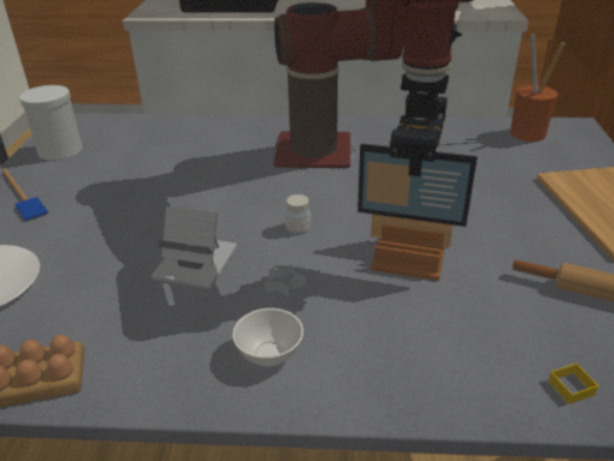

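The tablet is gripped square and centred, with its foot about 98 mm past the TCP, and the board is still in the rack. The rest plane and the base centre disagree by about 8 mm, so I'll check the stand's profile.

Run:
```python
from h import *
yaw=-.2077; Rz=Ro.from_euler("z",yaw).as_matrix(); o=np.array([.5317,-.2212,0])
for c in ("scene","top"):
    W=np.load(c+".npz")["W"]; p=W[np.all((W>[.40,-.34,.004])&(W<[.66,-.1,.16]),-1)]
    L=(p-o)@Rz; q=L-[.015,0,.06]
    u=q[:,0]*np.cos(np.pi/6)+q[:,2]*.5; w=-q[:,0]*.5+q[:,2]*np.cos(np.pi/6)
    k=(abs(L[:,1])<.05)&(L[:,2]>.02)
    print(c); 
    for a in np.arange(-.04,.09,.01):
        i=k&(w>a)&(w<a+.01)
        if i.sum()>3: print("w%4.0f n%4d u pct"%(a*1e3,i.sum()),np.percentile(u[i],[5,25,50,75,95])*1e3)
    i=k&(w>.02)&(w<.09)
    print("y range of rest",np.percentile(L[(L[:,2]>.09),1],[1,5,95,99])*1e3, "w max",np.percentile(w[k],[98,99.5])*1e3)
    b=(L[:,2]<.02); print("base x",np.percentile(L[b,0],[.5,2,98,99.5])*1e3,"y",np.percentile(L[b,1],[.5,2,98,99.5])*1e3)
for c in("scene","top"):
    for l in("stand","dock_ledge"):
        get_image(c) if l=="stand" else None
        for r in spot_point(l,c)[:1]: 
            m=camera_model(c);f=192/np.tan(np.radians(m["fovy"])/2);R=np.array(m["R"]);C=-R.T@m["t"]
            ray=R.T@[(r["pixel"][0]-m["cx"])/f,(r["pixel"][1]-m["cy"])/f,1]; z=0 if l=="stand" else .06
            print(c,l,r["p"],r["pixel"],"at z",z,C+ray*(z-C[2])/ray[2])
```

```text
scene
w -40 n  89 u pct [-6.2779 -1.9852  6.1692  7.428   9.7409]
w -30 n 154 u pct [ 3.3639  5.3913  6.7672  8.7911 10.8896]
w -20 n 111 u pct [ 4.0396  5.9542  7.7443  8.9909 18.0819]
w -10 n 170 u pct [22.1356 25.4013 27.1566 28.3289 30.1975]
w   0 n 215 u pct [ 2.3083  6.3714  8.2267 24.3243 28.8757]
w  10 n 159 u pct [ 3.763   6.0468  7.2896  8.5949 10.5891]
w  20 n 160 u pct [ 4.1445  5.689   7.3155  8.769  10.2095]
w  30 n 156 u pct [ 3.8535  5.6269  6.962   8.2887 10.1386]
w  40 n 160 u pct [ 4.2286  5.7551  7.1439  8.8505 10.5621]
w  50 n 163 u pct [ 3.9327  5.8779  7.2671  8.3425 10.8796]
w  60 n 157 u pct [ 4.0667  5.99    7.3966  9.08   10.8815]
w  70 n  24 u pct [3.2635 4.6833 6.6738 7.9734 8.8312]
y range of rest [-53.7026 -49.5168  51.1048  54.0696] w max [69.4416 70.8848]
base x [-76.1205 -71.0817  75.3153 107.3136] y [-70.1194 -61.9751  64.2522  84.7066]
top
w -10 n 347 u pct [ 7.8352 10.9812 15.3367 19.6069 28.5181]
w   0 n 228 u pct [-69.4728   8.1531  24.0237  27.0716  28.704 ]
w  10 n 100 u pct [-62.2828   6.908    7.9561   8.4294   9.1643]
w  20 n 111 u pct [-49.4619   7.0573   7.9609   8.4964   9.2635]
w  30 n 109 u pct [-38.324  -24.3645   7.9027   8.4365   8.944 ]
w  40 n 115 u pct [-25.4167   7.2274   7.9685   8.4461   9.1484]
w  50 n 121 u pct [-13.8667   7.3728   7.9925   8.5279   9.3346]
w  60 n 130 u pct [0.5148 6.8889 7.9662 8.4896 9.0649]
w  70 n 139 u pct [1.896  3.3115 5.0402 6.9689 8.7125]
y range of rest [-53.2984 -48.8323  50.2488  54.2699] w max [72.7329 73.5985]
base x [-129.5307 -106.0132  107.5912  128.5744] y [-122.6448  -97.395    92.2282  111.3355]
scene stand 0.91 [162.0, 222.0] at z 0 [ 0.5446 -0.2224  0.    ]
top stand 0.93 [370.2, 198.1] at z 0 [ 0.5423 -0.2313  0.    ]
top dock_ledge 0.78 [375.5, 186.5] at z 0.06 [ 0.5628 -0.2291  0.06  ]
```

```bash
cat >> h.py <<'E'
YAW=-.2077; RZ=Ro.from_euler("z",YAW).as_matrix()
O=np.array([.5404,-.2230,0]); RD=RZ@Ro.from_euler("y",-np.pi/6).as_matrix(); D=O+RZ@[.015,0,.06]
RT=frame(YAW,np.pi/6); FOOT=.0985
def tgt(x,y,z): return D+RD@np.array([x,y-.001,z+FOOT])   # tcp for foot at (x,y,z) in raised ledge frame
E
python3 -m handwheel '[0,0,-40,0,0,0,0, 0,0,-36,0,0,0,0, -20,-5,0,0,0,0,0, -40,-10,0,0,0,0,0, -40,-10,0,0,0,0,0]'
python3 -c "
from h import *
print(D,RD)
todo(tgt(.0075,0,.16),RT)"
```

```text
time: 7.55
ee_pos: [0.4871, 0.1229, 0.2969]
tcp_rot: [-2.456, -1.959, 0.001]
contact_force: [0.6, -1.1, -2.5]
width: 0.0097
grip_force: 30.0
[ 0.5551 -0.2261  0.06  ] [[ 0.8474  0.2062 -0.4893]
 [-0.1786  0.9785  0.1031]
 [ 0.5     0.      0.866 ]]
t 7.55 pos [0.4871 0.1229 0.2969] q [ 0.0902 -0.1166  1.7385 -0.0003  1.5205  0.3144] F [ 0.6303 -1.1221 -2.5119] w 0.009678443250000628 29.997109472751617
shift mm [-328.1496   21.1931    9.4694] turn [-0.5243  0.0048 -0.016 ]
```

```bash
python3 -m handwheel '[-40,2,0,0,0,-0.004,0, -40,2,0,0,0,-0.004,0, -40,3,0,0,0,-0.004,0, -40,3,0,0,0,-0.004,0, -40,3,0,0,0,0,0]' >/dev/null; python3 -m handwheel '[-40,3,0,0,0,0,0, -40,2,0,0,0,0,0, -30,2,0,0,0,0,0, -18,1,0,0,0,0,0, 0,0,0,0,0,0,0]'
python3 -m handwheel '[0,0,0,-0.09,0,0,0, 0,0,0,-0.09,0,0,0, 0,0,0,-0.09,0,0,0, 0,0,0,-0.09,0,0,0, 0,0,0,-0.09,0,0,0]'>/dev/null;python3 -m handwheel '[0,0,0,-0.074,0,0,0, 0,0,0,0,0,0,0, 0,0,0,0,0,0,0]'
python3 -c "
from h import *
todo(tgt(.0075,0,.16),RT)"
```

```text
time: 8.8
ee_pos: [0.4384, -0.2019, 0.2971]
tcp_rot: [-2.442, -1.975, 0.0]
contact_force: [-0.1, 0.3, -4.4]
width: 0.0101
grip_force: 30.0
time: 9.8
ee_pos: [0.4389, -0.2008, 0.2979]
tcp_rot: [2.097, 1.7, 0.455]
contact_force: [-0.0, 0.7, -2.5]
width: 0.0098
grip_force: 30.0
t 9.8 pos [ 0.4389 -0.2008  0.2979] q [-0.7972 -0.6223  2.1902  0.3096  1.1451 -0.656 ] F [-0.0411  0.6819 -2.4579] w 0.009828101596014414 29.993974298704416
shift mm [-1.8292 -8.4197  6.9626] turn [-0.0005  0.0002 -0.0004]
```

```bash
python3 -m handwheel '[-1.8,-8.4,10,0,0,0,0, 0,0,30,0,0,0,0, 0,0,30,0,0,0,0, 0,0,30,0,0,0,0, 0,0,30,0,0,0,0]' >/dev/null; python3 -m handwheel '[0,0,7,0,0,0,0, 0,0,0,0,0,0,0, 0,0,0,0,0,0,0]'
python3 - <<'E'
from h import *
todo(tgt(.0075,0,.03),RT)
for c in("scene","top"):
    im,d=get_image(c); W=cloud(d,camera_model(c))
    if c=="scene": save("hover.png",im[120:320,60:340],2.5)
    else: save("hovertop.png",im[120:290,280:480],3)
    r=regions_of("tablet",c)
    if not r: print("none");continue
    p=W[r[0]["pixels"]&(d>0)]; q=(p-D)@RD; q=q[(abs(q[:,0])<.04)&(q[:,2]>0)&(q[:,2]<.2)]
    print(c,len(q),np.percentile(q,[1,5,50,95,99],0)*1e3)
    f=q[(abs(q[:,0]-np.median(q[:,0]))<.006)]; cc=f.mean(0);n=np.linalg.svd(f-cc,full_matrices=False)[2][2];print("n",n*np.sign(n[0]),"rect",cv2.minAreaRect((f[:,1:]*1e3).astype(np.float32)))
    q=(W-D)@RD; k=(abs(q[...,1])<.05)&(q[...,2]<.022)&(q[...,2]>-.012)&(abs(q[...,0])<.035)
    for a in np.arange(-12,22,4): 
        i=k&(q[...,2]*1e3>=a)&(q[...,2]*1e3<a+4)
        if i.sum()>3: print(a,i.sum(),np.percentile(q[i][:,0],[5,50,95])*1e3)
E
```

```text
time: 10.8
ee_pos: [0.4983, -0.2159, 0.1756]
tcp_rot: [2.096, 1.698, 0.455]
contact_force: [-0.5, 0.6, -3.2]
width: 0.0101
grip_force: 30.0
t 10.8 pos [ 0.4983 -0.2159  0.1756] q [-0.7096 -0.3272  2.2314  0.3422  0.7974 -0.6864] F [-0.5067  0.6272 -3.2418] w 0.010103393324592346 29.99389624921605
shift mm [ 0.7489 -0.3808  0.3785] turn [ 0.001   0.001  -0.0008]
scene 4860 [[   8.131  -103.7051   31.228 ]
 [   9.7927  -95.0168   36.846 ]
 [  13.5033    7.0984  100.1405]
 [  16.941    96.1008  166.5523]
 [  18.3225  102.8786  172.7581]]
n [ 1.      0.0001 -0.0001] rect ((-1.1152191162109375, 101.92786407470703), (144.91995239257812, 213.43516540527344), 89.9884033203125)
-12 50 [-2.9026  0.3058  3.144 ]
-8 32 [15.8413 17.8323 23.5661]
-4 63 [15.4373 19.7277 22.7479]
0 65 [15.9451 19.4252 22.6499]
4 108 [-2.4577 17.6444 22.3196]
8 68 [-2.6845 -0.2895 19.3103]
12 65 [-3.7221 -0.3305  1.873 ]
16 63 [-4.0774 -0.3254  2.6398]
20 29 [-2.8494  0.3812  2.4642]
top 2271 [[   5.1978 -103.7265   33.2394]
 [   7.9178  -96.3524   43.147 ]
 [  14.5366   40.5618  123.7652]
 [  15.6484   99.024   175.5475]
 [  16.0687  103.2248  176.8614]]
n [0.9999 0.0004 0.012 ] rect ((-1.499725341796875, 104.26995086669922), (148.5111083984375, 210.2894744873047), 89.92899322509766)
-8 6 [11.507  19.9668 20.415 ]
-4 95 [ 1.8254  7.9482 20.8954]
0 106 [ 3.0718  9.6111 20.9857]
4 40 [12.1258 19.263  21.0688]
8 46 [16.5168 18.6185 21.4952]
```

View pics/hover.png

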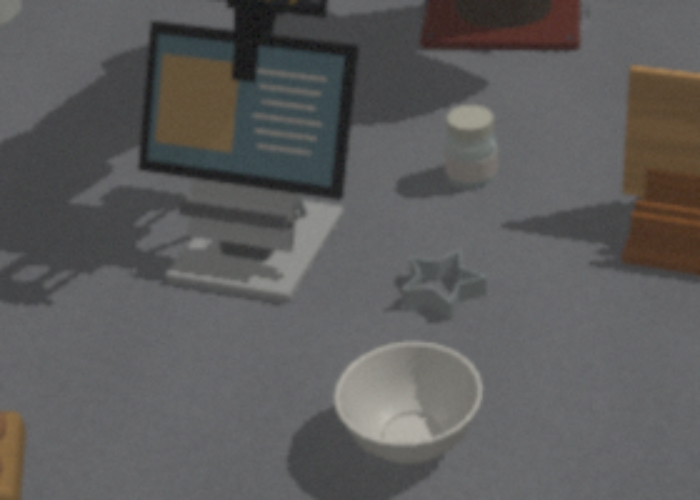

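The hover view shows the tablet upright in its tilt, just above the rest (px ~(245,190)) and centred on it, screen out. Its face is about 14 mm out and its foot 30 mm above the ledge. I'll shift it back 1.5 mm and lower it gently.

```bash
python3 -m handwheel '[1,-1.5,0,0,0,0,0, 0,0,8,0,0,0,0, 0,0,8,0,0,0,0, 0,0,6,0,0,0,0, 0,0,3,0,0,0,0]'; python3 -m handwheel '[0,0,1.5,0,0,0,0, 0,0,0,0,0,0,0]'; python3 -m handwheel '[0,0,1.5,0,0,0,0, 0,0,0,0,0,0,0]'
python3 -c "
from h import *
todo(tgt(.0075,0,0),RT)"
```

```text
time: 11.62
ee_pos: [0.5094, -0.2168, 0.1514]
tcp_rot: [2.098, 1.699, 0.455]
contact_force: [0.0, -0.3, -3.1]
width: 0.01
grip_force: 30.0
time: 11.88
ee_pos: [0.5102, -0.2172, 0.151]
tcp_rot: [2.097, 1.699, 0.455]
contact_force: [-0.1, 1.1, -3.3]
width: 0.0098
grip_force: 30.0
time: 12.12
ee_pos: [0.5109, -0.2174, 0.1498]
tcp_rot: [2.096, 1.698, 0.455]
contact_force: [0.3, 0.1, -3.6]
width: 0.0097
grip_force: 30.0
t 12.125 pos [ 0.5109 -0.2174  0.1498] q [-0.691  -0.2525  2.2267  0.3568  0.7262 -0.6971] F [ 0.314   0.1054 -3.5964] w 0.00973834356983094 29.993831226602197
shift mm [-0.3892  1.5808  1.7435] turn [ 0.0005  0.0007 -0.0011]
```

```bash
for i in 1 2; do :; done; python3 -m handwheel '[0,0,1.5,0,0,0,0, 0,0,0,0,0,0,0]' | grep -E "pos|force"; python3 -m handwheel '[0,0,1.5,0,0,0,0, 0,0,0,0,0,0,0]'| grep -E "pos|force"; python3 -m handwheel '[0,0,1.5,0,0,0,0, 0,0,0,0,0,0,0]'| grep -E "pos|force"
python3 -c "
from h import *
todo(tgt(.0075,0,0),RT)"
```

```text
ee_pos: [0.5118, -0.2177, 0.1487]
contact_force: [-1.8, 0.7, -1.1]
grip_force: 30.0
ee_pos: [0.5125, -0.2178, 0.1474]
contact_force: [-3.1, 1.8, 1.1]
grip_force: 30.0
ee_pos: [0.5133, -0.218, 0.146]
contact_force: [-3.8, 1.1, 1.9]
grip_force: 30.0
t 12.875 pos [ 0.5133 -0.218   0.146 ] q [-0.6882 -0.2396  2.2245  0.3596  0.7149 -0.6993] F [-3.7552  1.09    1.8627] w 0.009537815290519789 29.99271816574037
shift mm [-0.3066  1.3676 -2.7611] turn [ 0.0009  0.0009 -0.0011]
```

Contact: about 6 N along the slope and nothing sideways. Next I'll ease it back onto the rest.

```bash
for i in 1; do :; done; python3 -m handwheel '[0,-1,0,0,0,0,0, 0,0,0,0,0,0,0]' | grep -E "pos|contact"; python3 -m handwheel '[0,-1,0,0,0,0,0, 0,0,0,0,0,0,0]'| grep -E "pos|contact"; python3 -m handwheel '[0,0,2,0,0,0,0, 0,0,0,0,0,0,0]'| grep -E "pos|contact"
python3 - <<'E'
from h import *
todo(tgt(.0075,0,0),RT)
for c in("scene","top"):
    im,d=get_image(c); W=cloud(d,camera_model(c)); r=regions_of("tablet",c)
    p=W[r[0]["pixels"]&(d>0)]; q=(p-D)@RD; q=q[(abs(q[:,0])<.04)&(q[:,2]>-.02)&(q[:,2]<.2)]
    f=q[(abs(q[:,0]-np.median(q[:,0]))<.006)]; cc=f.mean(0);n=np.linalg.svd(f-cc,full_matrices=False)[2][2];print(c,"x",np.median(f[:,0]),"n",n*np.sign(n[0]),"rect",cv2.minAreaRect((f[:,1:]*1e3).astype(np.float32)))
E
```

```text
ee_pos: [0.5125, -0.2179, 0.1456]
contact_force: [-0.3, -0.1, -0.3]
ee_pos: [0.5117, -0.2177, 0.1451]
contact_force: [4.0, -0.4, -2.1]
ee_pos: [0.5127, -0.2179, 0.1434]
contact_force: [1.3, -0.1, 2.2]
t 13.625 pos [ 0.5127 -0.2179  0.1434] q [-0.6891 -0.2374  2.2281  0.3627  0.7095 -0.7038] F [ 1.3411 -0.1475  2.1605] w 0.009699044250794436 30.001248952466995
shift mm [-0.2765  3.1832 -4.6537] turn [ 0.0011  0.0009 -0.0011]
scene x 0.010019707458853732 n [1.     0.0011 0.0005] rect ((-0.17801666259765625, 66.9217300415039), (144.9342041015625, 211.98963928222656), 89.9440689086914)Traceback (most recent call last):
  File "<stdin>", line 5, in <module>
IndexError: list index out of range
```

It is touching the rest (about 4 N, face 10 mm out) and the ledge has moved down about 5 mm with no slip. I'll keep pressing.

```bash
python3 -m handwheel '[0,0,2,0,0,0,0, 0,0,0,0,0,0,0]' | grep -E "pos|contact"; python3 -m handwheel '[0,0,2,0,0,0,0, 0,0,0,0,0,0,0]'| grep -E "pos|contact"; python3 -m handwheel '[0,0,1,0,0,0,0, 0,0,0,0,0,0,0]'| grep -E "pos|contact";python3 -m handwheel '[0,0,1,0,0,0,0, 0,0,0,0,0,0,0]'| grep -E "pos|contact"
python3 -c "
from h import *
todo(tgt(.0075,0,0),RT)"
```

```text
ee_pos: [0.5137, -0.2181, 0.1416]
contact_force: [0.9, 0.0, 2.2]
ee_pos: [0.5147, -0.2183, 0.1399]
contact_force: [-0.1, -0.9, 4.4]
ee_pos: [0.5149, -0.2184, 0.1399]
contact_force: [-12.7, 4.0, 16.8]
ee_pos: [0.5152, -0.2186, 0.1399]
contact_force: [-23.2, 7.1, 27.5]
t 14.825 pos [ 0.5152 -0.2186  0.1399] q [-0.6862 -0.2234  2.2241  0.3645  0.7001 -0.7068] F [-23.1933   7.107   27.5103] w 0.009959312107481967 30.000550053664483
shift mm [-0.1195  2.6868 -9.0413] turn [0.0003 0.0007 0.0008]
```

Hard stop reached (force jumps to 36 N with no further travel). I'll relieve the force, open, and check.

```bash
python3 -m handwheel '[0,0,-1,0,0,0,0, 0,-0.7,-0.6,0,0,0,0, 0,0,0,0,0,0,0]' | grep -E "pos|contact"; python3 -m handwheel '[0,0,0,0,0,0,12, 0,0,0,0,0,0,14, 0,0,0,0,0,0,20, 0,0,0,0,0,0,40, 0,0,0,0,0,0,40]'
python3 - <<'E'
from h import *
todo(tgt(.0075,0,0),RT)
for c in("scene","top"):
    im,d=get_image(c); W=cloud(d,camera_model(c)); save("rel_%s.png"%c,im,1.2)
    for r in regions_of("tablet",c)[:1]:
        p=W[r["pixels"]&(d>0)]; q=(p-D)@RD; q=q[(abs(q[:,0])<.04)&(q[:,2]>-.02)&(q[:,2]<.2)]
        f=q[(abs(q[:,0]-np.median(q[:,0]))<.006)]; cc=f.mean(0);n=np.linalg.svd(f-cc,full_matrices=False)[2][2];print(c,"x",np.median(f[:,0]),"n",n*np.sign(n[0]),"rect",cv2.minAreaRect((f[:,1:]*1e3).astype(np.float32)))
E
```

```text
ee_pos: [0.5146, -0.2184, 0.1398]
contact_force: [0.0, 0.6, 5.6]
time: 15.82
ee_pos: [0.5136, -0.2178, 0.1383]
tcp_rot: [2.097, 1.699, 0.455]
contact_force: [-0.7, -1.0, 0.0]
width: 0.0325
grip_force: 0.0
t 15.825 pos [ 0.5136 -0.2178  0.1383] q [-0.6872 -0.2256  2.2287  0.3659  0.6991 -0.7073] F [-0.6839 -0.9521  0.0378] w 0.0325165907047179 0.0
shift mm [-0.5961  4.9778 -9.493 ] turn [-0.0006  0.0002 -0.0013]
scene x 0.00991791109140791 n [1.     0.0013 0.0023] rect ((-0.808624267578125, 63.00313949584961), (212.43438720703125, 144.8883514404297), 0.01664399914443493)
top x 0.010718786008035684 n [0.9999 0.0007 0.0138] rect ((-0.05690765380859375, 64.64875793457031), (149.87637329101562, 210.19639587402344), 89.8593978881836)
```

View pics/rel_scene.png

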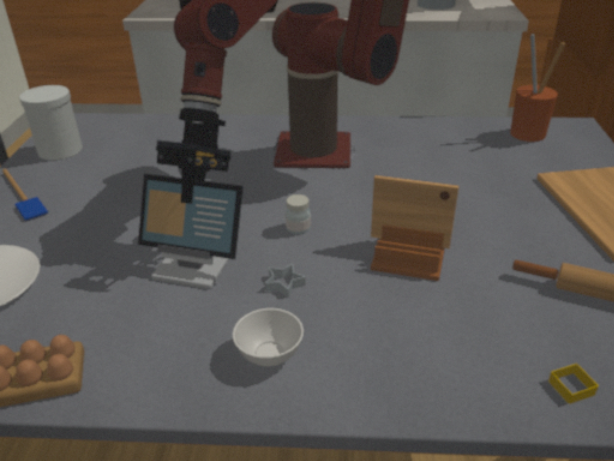

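The tablet sits flat on the rest (px ~(190,225)), foot about 9.5 mm below the raised position, and everything else is untouched. Retracting.

```bash
python3 -m handwheel '[0,2,0,0,0,0,50, 0,0,-10,0,0,0,50, 0,0,-20,0,0,0,50, 0,0,-40,0,0,0,50, 0,0,-40,0,0,0,50]'|grep -E "pos|contact"; python3 -m handwheel '[0,0,-30,0,0,0,50, 0,0,0,0,0,0,50, 0,0,0,0,0,0,50]'
python3 - <<'E'
from h import *
for c in("scene","top"):
    im,d=get_image(c); W=cloud(d,camera_model(c))
    for r in regions_of("tablet",c)[:1]:
        p=W[r["pixels"]&(d>0)]; q=(p-D)@RD; q=q[(abs(q[:,0])<.04)&(q[:,2]>-.03)&(q[:,2]<.2)]
        f=q[(abs(q[:,0]-np.median(q[:,0]))<.006)]; cc=f.mean(0);n=np.linalg.svd(f-cc,full_matrices=False)[2][2];print(c,"x",np.median(f[:,0]),"n",n*np.sign(n[0]),"rect",cv2.minAreaRect((f[:,1:]*1e3).astype(np.float32)))
    q=(W-D)@RD; k=(abs(q[...,1])<.045)&(q[...,0]>.0145)&(q[...,0]<.024)&(abs(q[...,2])<.04)
    print("lip z",np.percentile(q[k][:,2],[5,50,90,95,99])*1e3,k.sum())
    for l in("board","jar","cutter","bowl"):
        for r in regions_of(l,c)[:1]: print(l,r["p"],np.median(W[r["pixels"]&(d>0)],0))
E
```

```text
ee_pos: [0.4609, -0.2066, 0.2365]
contact_force: [0.5, 0.0, -0.2]
time: 17.02
ee_pos: [0.447, -0.2038, 0.2606]
tcp_rot: [2.097, 1.698, 0.455]
contact_force: [0.1, 0.0, 0.1]
width: 0.05
grip_force: 0.0
scene x 0.0099770929943078 n [1.     0.001  0.0041] rect ((-0.4758758544921875, 62.886775970458984), (213.12034606933594, 145.17970275878906), 0.01820540241897106)
lip z [-14.59    -7.8439  -1.6693  10.5196  33.2866] 227
board 0.61 [0.4589 0.2311 0.1053]
jar 0.87 [ 0.4115 -0.0146  0.047 ]
cutter 0.79 [ 0.5993 -0.0302  0.0143]
bowl 0.94 [ 0.7642 -0.0422  0.0303]
top x 0.010866079448814812 n [1.     0.0031 0.0095] rect ((0.6793746948242188, 64.244384765625), (149.56875610351562, 208.32395935058594), 89.79458618164062)
lip z [-12.6313  -2.7723   0.1848   0.7427   1.4588] 166
board 0.79 [0.4563 0.225  0.161 ]
jar 0.73 [ 0.3957 -0.0135  0.0753]
cutter 0.6 [ 0.6019 -0.0346  0.021 ]
bowl 0.93 [ 0.7997 -0.0404  0.0247]
```

The tablet is still and flat, centred within 1 mm, with the ledge home and everything else in place.

```bash
python3 -c "
from workcell import env
print(env.finish_job())"
```

```text
the job is handed in; nothing more can be done
None
```

The tablet is on the charging stand, screen out, flat on the rest and centred within about 1 mm, with the ledge pressed to its stop and the gripper clear; I saw no movement of the board or the other things, and the job is handed in at about 17 s (no verdict was shown).

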